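# Seat the last grow basket and start the indoor garden

### The arm

A 6-joint arm with a two-finger parallel gripper is mounted at the origin on the work surface. World frame = base frame: x ahead of the robot, y to its left, z up, the work surface at z = 0. Lengths are in m, angles in rad, forces in N, time in s.
With the tool pointing down it reaches from about 0.325 to 0.9 m from the base axis. Payload 6.1 kg.
Tool frame: the origin (TCP) lies midway between the tips of the shut fingers; the grasp point (between the pads) lies 19 mm behind it; z points along the fingers, y is the direction in which the jaws open and shut (so a half turn about z gives the same grasp; the last joint's range is limited). The gripper opens to 87 mm and grips with 3 to 60 N. Pads are 19 mm wide; open, the fingers measure 117 mm over their backs; the gripper's body (75 mm by 190 mm) begins 51 mm behind the grasp point.
Start: joints at [-1.238, 0.22, 1.526, -0, 1.395, -0.126], TCP at [0.277, -0.56, 0.223] pointing down, gripper open.
Joint ranges: [-2.98, 2.98], [-0.91, 2.08], [0.09, 2.57], [-1.24, 4.39], [0.2, 2.65], [-2.68, 2.68]. Speed limits (rad/s): [2.57, 2.57, 3.01, 3.14, 3.14, 3.14].

### API

Orientations are given as a unit quaternion [w, x, y, z].
In Python, from workcell import env, eyes, order gives the robot as it stands. The module is installed in compiled form; this text tells all that it offers.
- The arm moves only by the tool send_rows, never from a script. Its argument "deltas" is a list that holds one entry, the list of rows, each a list of 7 numbers: the shift along the tool's x, y, z in mm, then the turn, a rotation vector about the tool's x, y, z in rad, then the finger opening in mm, from 0 to 87. In form: [[[dx, dy, dz, ax, ay, az, hand], ...]]. A call has 1 to 5 rows; each row shifts and turns the commanded pose from where the row before left it, along the tool's axes as they then stand; what a row does not reach is not made up. A row lasts 1/12 s, in which the tool goes at most 41.7 mm and 7.16 degrees, less where a joint would pass 70% of its speed; a pose out of reach is approached as far as the arm can. A call is refused whole if a number of a shift passes 41.7 or a number of a turn 0.125, either way. A call with a gripper value outside its range is refused whole. The fingers move at their own pace and stop on an object; "force" is the grip in N (left out, the last holds). Time passes only in rows, so rows that do not move let the fingers close. It gives the time, the measured TCP pose, the force and the opening at its end, in the units of the state.
- env.get_state(): the state, without advancing time (a new reading comes with each control period).
- eyes.get_image(name): name is "side" or "top" or "wrist"; returns the picture (480x640x3 uint8, red, green, blue); there is no depth.
- eyes.camera_params(name): a dict with "K" (3x3 intrinsics, pixels), "k1" (the pictures are not rectified: a ray, as slopes to the right and down, at radius r is drawn at 1 + k1 r^2 times it, then the intrinsics apply), "world_from_camera" (4x4, takes a point from camera to world coordinates); the wrist camera has in their place "tool_from_camera" (4x4, takes a point from camera to tool coordinates, whose origin is the TCP and whose axes are the flange's). Camera axes: x right, y down, z forward; pixel columns grow to the right and rows downward; lengths in m; the calibration is good to about 2 mm. A picture is of the moment at which its call begins: read the wrist's pose just before it. camera_params takes no time and is no camera call.
- order.job_done(): hands the job in, once; it reports no verdict.
The state is a dict: "time_s": time; "joint_positions": joint angles; "qvel": joint speeds; "joint_torque": joint torques, N m; "eef_pos": TCP position; "tcp_rot": TCP orientation; "contact_force": force on the tool from outside, world axes, zero at the start; "wrist_torque": the same for the moment, N m; "grip_width": opening from 0.0 (shut) to 1.0 (fully open).
Only numpy, scipy, OpenCV 4.12 (cv2) and the standard library are available. Lean on these libraries where they do the work, as an engineer would, in place of code of your own. Each camera call takes 0.05 s, during which the arm holds its last target. There are 200 camera calls.

### The job

Start up the indoor garden with closed fingertips: in the row of four baskets behind the controls, push the one that stands proud straight down until its rim is seated on the deck like its neighbours, then press the large round priming button fully in, keep it in for a full second and let it come up. Then press the raised end of the long pump rocker fully down so that it tips over and stays. Leave the small round button and the square key unpressed, never pull the basket up, and do not lift, knock or shift any of the loose things on the deck and table.

Things in the scene. Friction and masses are not known exactly. Their poses are not given: they have to be found in the camera images.
- planter: the indoor garden: fixed dark stadium-shaped tank, 270 mm (its x, pointing to the back) by 500 mm (its y), deck 120 mm above the table; origin under its centre, on the table. Row of four light grey controls on black housings in any order at x -70 mm (nearest the robot), row of four white grow baskets in any order at x +40 mm, each about 107 mm apart, with its yaw. At the back two more baskets and a 38 mm high stub
- basket_top (a point): centre of the flat top of the basket that stands proud: white rim 48 mm across with a flat, firm cork-brown plug 30 mm across. At the start its top is 15 to 20 mm above the deck; seated, its top (like its neighbours') is 4 mm above the deck, on a firm stop. Push on the plug
- basket (a joint): how far that basket has been pushed down, m: starts at 0 to 0.005, seated at 0.016 (firm stop), negative when pulled up. It slides with about 4 N of friction and stays where it is left
- prime_top (a point): centre of the top of the large round priming button, 32 mm across; its top stands 22 mm above the deck, 10 mm above its black housing, which is 48 mm across
- prime (a joint): travel of the priming button, m: 0 out, 0.006 fully in (firm stop); a spring returns it, 1.5 N at first, 5 N fully in; counts as in from 0.004
- rocker_far_end (a point): point on the top face of the pump rocker's raised end (the end away from the robot), 26 mm from the pivot along the rocker's length; push down here. The rocker is a grey plate 72 mm long (along the garden's x), 32 mm wide and 8 mm thick, its pivot across the middle 20 mm above the deck. This point is 28 to 30 mm above the deck at first, 18 mm when tipped over
- rocker (a joint): tilt of the rocker, rad: starts at -0.22 to -0.15 (far end up), 0 level, 0.22 tipped fully over (far end down, firm stop). Held by friction, about 2 to 4 N at the far end; stays where it is left
- small_top (a point): centre of the top of the small round button, 16 mm across, 22 mm above the deck; not to be pressed
- small (a joint): travel of the small round button, m, 0 out, 0.006 in
- square_top (a point): centre of the top of the square key, 28 mm wide, 18 mm above the deck; not to be pressed
- square (a joint): travel of the square key, m, 0 out, 0.006 in
- seed_jar_mid (a point): centre of a loose amber seed jar with a white cap, 37 mm across, 46 mm tall, on the back of the deck
- spare_basket_mid (a point): centre of a loose spare grow basket, 48 mm across, 38 mm tall, standing upside down (rim down) on the back of the deck; not the one to push
- float_tube_mid (a point): centre of a loose glass float tube with rubber ends, 24 mm across, 42 mm tall, standing in the middle of the front basket row
- nutrient_mid (a point): centre of a loose white nutrient bottle, 64 mm across, 160 mm tall, on the table right of the garden
- mug_mid (a point): centre of a loose mug, 80 mm across, 90 mm tall, on the table right of the garden
- seed_tin_mid (a point): centre of a loose tin, 70 mm across, 70 mm tall, on the table left of the garden
- tweezers_mid (a point): middle of loose steel tweezers, 110 mm long, 6 mm thick, flat on the table left of the garden

How it is judged:
By the outcome, as a careful person would: the job done as asked, in the order asked, and still so for the second after the job is handed in, with the robot touching nothing.
It also fails if it takes over 54 s, if anything falls off the work surface, if the arm or the gripper's body presses on something with over 40 N, if the wrist force passes 120 N, or if a joint passes its speed limit or range.

## Working session

There is one attempt and no reset: what is moved stays moved. The work goes in short steps, Python scripts to look and compute and a tool call to move; the robot and the scene stay as the last step left them, time stands still between calls to the robot, and variables do not carry over. Pictures are saved under pics/ and viewed, about 8 in all and at most 12, crops included, and the job is handed in when it is done.

Besides the shell and the picture viewer there is one more tool, called after "Emit:" as name([rows], argument=value, ...), one row to a line, values as JSON. send_rows: Moves the arm, as the interface text tells. Its arguments: {"type":"object","properties":{"deltas":{"type":"array","items":{"type":"array","items":{"type":"array","items":{"type":"number"}}}},"force":{"type":"number"}},"required":["deltas"]}

```bash
mkdir -p pics
python3 - <<'E'
from workcell import env,eyes,order
import cv2
print(env.get_state())
for n in("top","side"):
    im=eyes.get_image(n); cv2.imwrite(f"pics/{n}0.png",im[:,:,::-1]); print(n,eyes.camera_params(n))
print(eyes.camera_params("wrist"))
E
```

```text
{'time_s': 0.0, 'joint_positions': array([-1.23805975e+00,  2.21266275e-01,  1.52763368e+00, -1.26143114e-05,
        1.39471337e+00, -1.26092534e-01]), 'qvel': array([-6.82936382e-04,  1.97773683e-05,  5.43021975e-04,  1.41059157e-03,
        5.15034438e-04, -3.76436816e-04]), 'joint_torque': array([-1.25023398e-03, -4.94622016e+01, -3.87378967e+01,  6.97600725e-02,
        5.74423000e-02, -1.40628786e-04]), 'eef_pos': array([ 0.27659748, -0.55974808,  0.22140046]), 'tcp_rot': array([-1.00430644e-03,  9.73798947e-01,  2.27408421e-01, -1.10379606e-04]), 'contact_force': array([ 0.32021401, -0.03100787,  0.82190273]), 'wrist_torque': array([-0.00534045, -0.00430115, -0.01399261]), 'grip_width': 0.9959479665026065}
top {'K': array([[458.30732057,   0.        , 321.66022471],
       [  0.        , 458.30732057, 237.65874611],
       [  0.        ,   0.        ,   1.        ]]), 'k1': 0.03189203494450968, 'world_from_camera': array([[-1.52027791e-02, -9.86592961e-01,  1.62490631e-01,
         3.37756976e-01],
       [-9.99842893e-01,  1.35187791e-02, -1.14644045e-02,
        -7.24291771e
[... 490 characters left out ...]
0.75552383,  0.97736986],
       [ 0.01832447, -0.76757804, -0.64069351,  0.96051356],
       [ 0.        ,  0.        ,  0.        ,  1.        ]])}
{'K': array([[412.49107811,   0.        , 320.52228442],
       [  0.        , 412.49107811, 240.10296713],
       [  0.        ,   0.        ,   1.        ]]), 'k1': -0.08374024949301959, 'tool_from_camera': array([[-5.18033119e-04, -9.57801670e-01, -2.87429458e-01,
         7.83586234e-02],
       [ 9.99997558e-01,  1.21287940e-04, -2.20646015e-03,
         1.59989470e-04],
       [ 2.14821295e-03, -2.87429899e-01,  9.57799268e-01,
        -1.62188413e-01],
       [ 0.00000000e+00,  0.00000000e+00,  0.00000000e+00,
         1.00000000e+00]])}
```

View pics/top0.png

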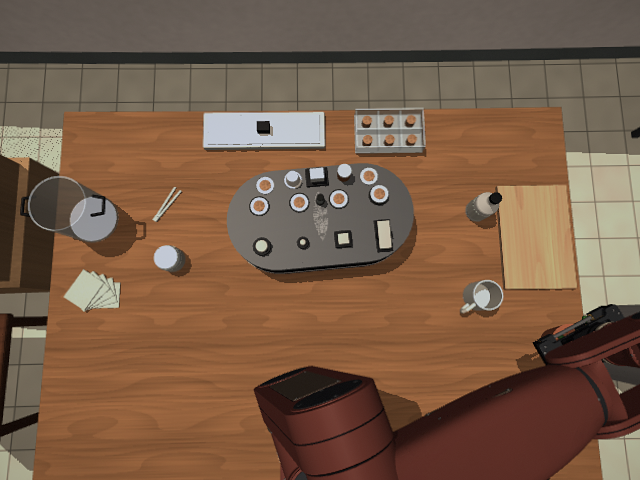

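View pics/side0.png

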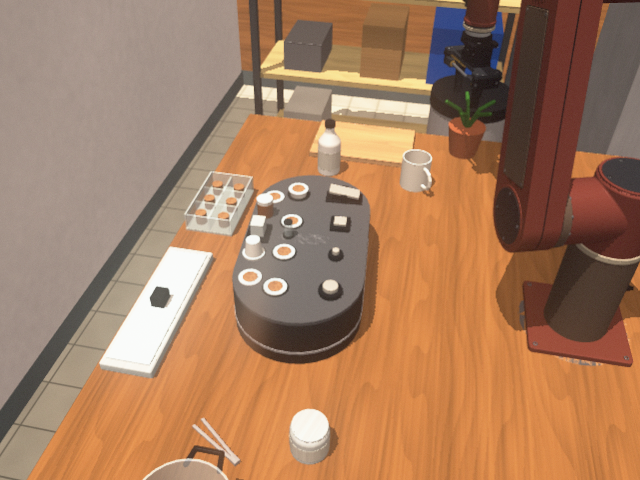

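The top picture shows the control row as prime (262,246), small (303,242), square (344,238) and rocker (384,235). The front baskets are at (259,206), (299,203), (339,199) and (379,194). I'll enlarge both views to find the proud one.

```bash
cat > h.py <<'E'
import numpy as np,cv2
from scipy.spatial.transform import Rotation as R
from workcell import env,eyes
def pose():
    s=env.get_state();T=np.eye(4);q=s["tcp_rot"];T[:3,:3]=R.from_quat(q[[1,2,3,0]]).as_matrix();T[:3,3]=s["eef_pos"];return T
def cam(n,T=None):
    p=eyes.camera_params(n);W=p["world_from_camera"] if n!="wrist" else (pose() if T is None else T)@p["tool_from_camera"];return p["K"],p["k1"],W
def ray(n,u,v,T=None):
    K,k,W=cam(n,T);d=np.array([(u-K[0,2])/K[0,0],(v-K[1,2])/K[1,1]]);s=d.copy()
    for _ in range(20): s=d/(1+k*(s@s))
    return W[:3,3],W[:3,:3]@np.r_[s,1]
def at(n,u,v,z,T=None):
    o,d=ray(n,u,v,T);return o+d*(z-o[2])/d[2]
def proj(n,P,T=None):
    K,k,W=cam(n,T);c=W[:3,:3].T@(np.asarray(P)-W[:3,3]);s=c[:2]/c[2];s=s*(1+k*(s@s));return K[[0,1],[0,1]]*s+K[:2,2]
E
python3 - <<'E'
from h import *
t=cv2.imread("pics/top0.png")[155:285,220:420];s=cv2.imread("pics/side0.png")[170:310,225:385]
cv2.imwrite("pics/tc.png",cv2.resize(t,None,fx=4,fy=4,interpolation=2));cv2.imwrite("pics/sc.png",cv2.resize(s,None,fx=4,fy=4,interpolation=2))
b=[at("top",u,v,.124) for u,v in((259,206),(299,203),(339,199),(379,194))]
c=[at("top",u,v,.142) for u,v in((262,246),(303,242),(344,238),(384,235))]
print(np.round(b,4),np.round(c,4)); print([proj("side",x) for x in b])
E
```

```text
[[ 0.6209  0.1504  0.124 ]
 [ 0.6277  0.0443  0.124 ]
 [ 0.6373 -0.0623  0.124 ]
 [ 0.6495 -0.1695  0.124 ]] [[ 0.5108  0.1397  0.142 ]
 [ 0.5198  0.034   0.142 ]
 [ 0.5288 -0.0721  0.142 ]
 [ 0.5353 -0.176   0.142 ]]
[array([275.71802214, 284.96989809]), array([285.09453427, 250.32757969]), array([292.23309719, 219.52247412]), array([297.49352514, 191.96206983])]
```

View pics/tc.png

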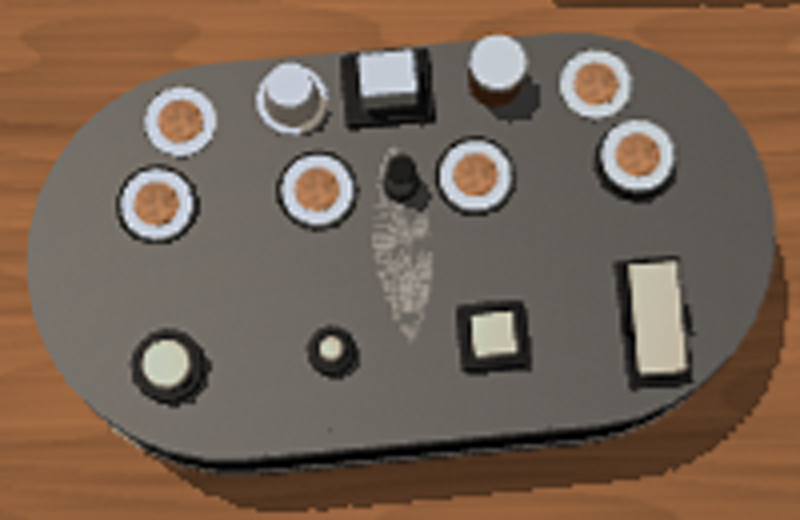

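View pics/sc.png

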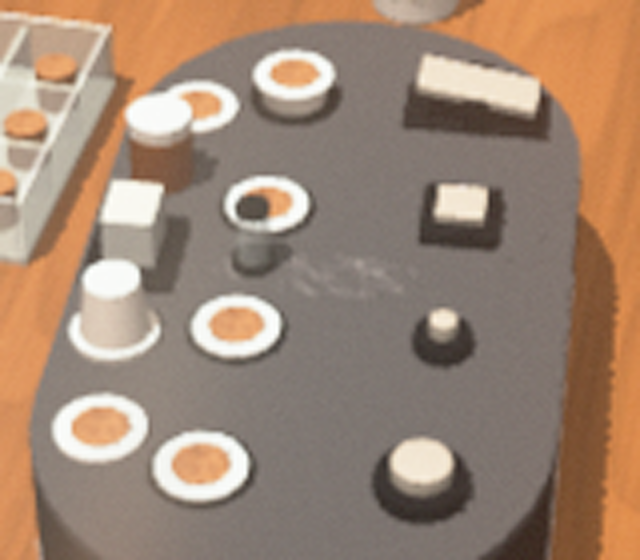

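The proud basket is the rightmost one: in the side crop at (294,74) its wall and shadow show below the rim. Next I raise, shut the fingers and turn the tool to the garden's yaw (about 0.08), while triangulating the targets.

Emit:
send_rows([
  [[0,0,-25,0,0,0.095,0],[0,0,-25,0,0,0.095,0],[0,0,-25,0,0,0.095,0],[0,0,-25,0,0,0.094,0],[0,0,0,0,0,0,0]],
], force=30)

```text
time_s: 0.52
eef_pos: [0.2775, -0.5623, 0.3288]
tcp_rot: [0.004, 0.999, 0.038, 0.001]
contact_force: [0.4, -0.3, 0.3]
grip_width: 0.706
```

Run:
```python
from h import *
def tri(a,b):
    A=np.zeros((3,3));r=np.zeros(3)
    for n,p in(("top",a),("side",b)):
        o,d=ray(n,*p);d/=np.linalg.norm(d);M=np.eye(3)-np.outer(d,d);A+=M;r+=M@o
    return np.linalg.solve(A,r)
t=lambda x,y:(x/4+219.6,y/4+154.6)
s=lambda x,y:(x/4+224.6,y/4+169.6)
for n,a,b in(("basket",(637,155),(294,74)),("b0",(157,203),(201,464)),("prime",(166,362),(421,463)),("small",(331,347),(443,324)),("square",(493,333),(461,203)),("b2",(474,174),(268,203)),("b1",(317,189),(237,325)),("rockfarL",(628,264),(420,75)),("rockmid",(659,318),(480,85))):
    print(n,np.round(tri(t(*a),s(*b)),4))
st=env.get_state();print(st["time_s"],pose().round(4),st["grip_width"])
```

```text
basket [ 0.6477 -0.1673  0.1371]
b0 [0.6228 0.151  0.1225]
prime [0.5135 0.1425 0.1377]
small [0.5218 0.0359 0.136 ]
square [ 0.5301 -0.0696  0.1343]
b2 [ 0.639  -0.06    0.1234]
b1 [0.6308 0.0447 0.1225]
rockfarL [ 0.5702 -0.1563  0.1559]
rockmid [ 0.5376 -0.1774  0.1392]
0.5167 [[ 0.9972  0.0752  0.0029  0.2775]
 [ 0.0752 -0.9971 -0.0083 -0.5623]
 [ 0.0023  0.0085 -1.      0.3288]
 [ 0.      0.      0.      1.    ]] 0.705534491284159
```

Emit:
send_rows([
  [[26.6,-24.4,0,0,0,0,0],[26.6,-24.4,0,0,0,0,0],[26.6,-24.4,0,0,0,0,0],[26.6,-24.4,0,0,0,0,0],[26.6,-24.4,0,0,0,0,0]],
])

```text
time_s: 0.93
eef_pos: [0.4002, -0.4266, 0.3215]
tcp_rot: [-0.001, 0.999, 0.04, -0.0]
contact_force: [1.1, 1.1, -0.2]
grip_width: 0.323
```

Emit:
send_rows([
  [[26.6,-24.4,0,0,0,0,0],[26.6,-24.4,0,0,0,0,0],[26.6,-24.4,0,0,0,0,0],[26.6,-24.4,0,0,0,0,0],[26.6,-24.4,0,0,0,0,0]],
])

```text
time_s: 1.35
eef_pos: [0.5232, -0.2942, 0.3216]
tcp_rot: [-0.0, 0.999, 0.04, -0.0]
contact_force: [0.3, -0.1, 0.6]
grip_width: 0.021
```

Emit:
send_rows([
  [[26.6,-24.4,0,0,0,0,0],[26.6,-24.4,0,0,0,0,0],[26.6,-24.4,0,0,0,0,0],[26.6,-24.4,0,0,0,0,0],[0,0,0,0,0,0,0]],
])

```text
time_s: 1.77
eef_pos: [0.6237, -0.1845, 0.3208]
tcp_rot: [-0.002, 0.999, 0.043, -0.0]
contact_force: [-0.3, -0.0, -1.0]
grip_width: 0.006
```

Run:
```python
from h import *
T=pose();im=eyes.get_image("wrist");cv2.imwrite("pics/w1.png",im[:,:,::-1]);np.save("w1.npy",T)
st=env.get_state();print(st["time_s"],T.round(4),st["grip_width"],st["contact_force"])
for P in([.6477,-.1673,.137],[.5376,-.1774,.14],[.570,-.174,.149]):print(proj("wrist",P,T))
```

```text
1.8167 [[ 9.963e-01  8.630e-02 -2.000e-04  6.237e-01]
 [ 8.630e-02 -9.963e-01  3.400e-03 -1.845e-01]
 [ 1.000e-04 -3.400e-03 -1.000e+00  3.208e-01]
 [ 0.000e+00  0.000e+00  0.000e+00  1.000e+00]] 0.00693782489290325 [-0.19565153 -1.10638897 -0.6264889 ]
[303.70780493 182.04855104]
[305.66852785 303.49952478]
[304.14534129 273.82118206]
```

View pics/w1.png

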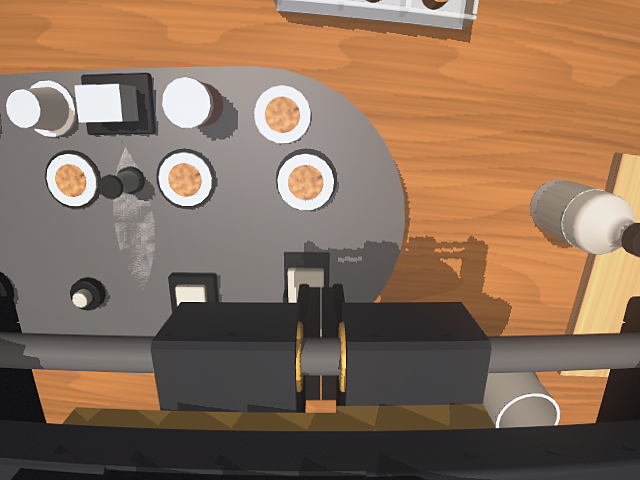

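The wrist view shows the proud basket at (305.5,182), against a predicted (304,182). The rocker's raised end is near (306,270). Both agree with the triangulation.

Emit:
send_rows([
  [[13,-7,20,0,0,0,0],[12.6,-7.3,30,0,0,0,0],[0,0,35,0,0,0,0],[0,0,30,0,0,0,0],[0,0,15,0,0,0,0]],
])

```text
time_s: 2.23
eef_pos: [0.6419, -0.1738, 0.1864]
tcp_rot: [-0.001, 0.999, 0.04, -0.004]
contact_force: [-0.5, 0.3, -0.5]
grip_width: 0.006
```

Emit:
send_rows([
  [[0,0,0,0,0,0,0],[0,0,0,0,0,0,0],[0,0,0,0,0,0,0]],
])

```text
time_s: 2.48
eef_pos: [0.6456, -0.1749, 0.1942]
tcp_rot: [0.001, 0.999, 0.04, 0.001]
contact_force: [0.1, -0.2, 0.1]
grip_width: 0.002
```

Emit:
send_rows([
  [[2.9,-6.8,15,0,0,0,0],[0,0,15,0,0,0,0],[0,0,10,0,0,0,0],[0,0,0,0,0,0,0],[0,0,0,0,0,0,0]],
])

```text
time_s: 2.9
eef_pos: [0.6476, -0.1672, 0.1533]
tcp_rot: [0.0, 0.999, 0.04, 0.0]
contact_force: [0.1, 0.6, 0.5]
grip_width: 0.005
```

Run:
```python
from h import *
for i in range(3):
    T=pose();im=eyes.get_image("wrist");print(T[:3,3].round(4))
a=im[120:420,200:440];cv2.imwrite("pics/w2.png",cv2.resize(a,None,fx=2,fy=2)[:,:,::-1]);print(env.get_state()["contact_force"],proj("wrist",T[:3,3],T))
```

```text
[ 0.6476 -0.1672  0.1533]
[ 0.6481 -0.1674  0.154 ]
[ 0.6483 -0.1674  0.1543]
[-0.02386627  0.0976862  -0.47042427] [320.48153208 305.79027368]
```

View pics/w2.png

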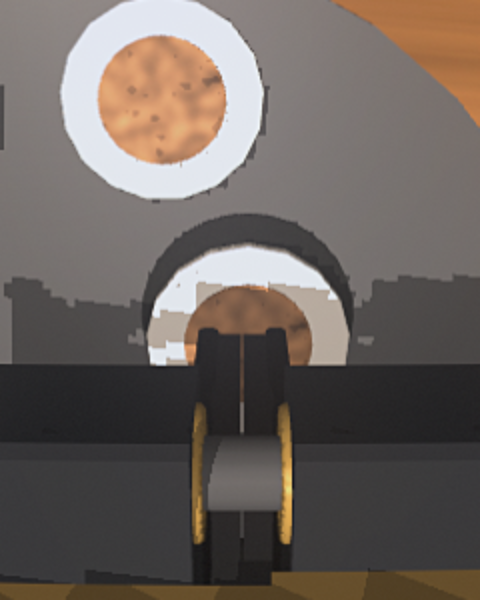

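The crop shows the fingers over the plug (plug centre column about 249, fingers about 242), so they are centred. I push down in small steps.

Emit:
send_rows([
  [[0,0,8,0,0,0,0],[0,0,5,0,0,0,0],[0,0,4,0,0,0,0],[0,0,3,0,0,0,0],[0,0,0,0,0,0,0]],
])

```text
time_s: 3.47
eef_pos: [0.6475, -0.1669, 0.132]
tcp_rot: [-0.0, 0.999, 0.04, -0.0]
contact_force: [0.0, -0.2, 0.9]
grip_width: 0.006
```

Emit:
send_rows([
  [[0,0,3,0,0,0,0],[0,0,2,0,0,0,0],[0,0,2,0,0,0,0],[0,0,1,0,0,0,0],[0,0,0,0,0,0,0]],
])

```text
time_s: 3.88
eef_pos: [0.6475, -0.1669, 0.1244]
tcp_rot: [0.0, 0.999, 0.04, -0.0]
contact_force: [-0.5, 0.6, 2.6]
grip_width: 0.002
```

Emit:
send_rows([
  [[0,0,1,0,0,0,0],[0,0,0,0,0,0,0],[0,0,0,0,0,0,0]],
])

```text
time_s: 4.13
eef_pos: [0.6476, -0.1669, 0.1244]
tcp_rot: [0.0, 0.999, 0.04, 0.0]
contact_force: [-2.4, 0.4, 6.9]
grip_width: 0.005
```

Emit:
send_rows([
  [[0,0,1,0,0,0,0],[0,0,0,0,0,0,0],[0,0,0,0,0,0,0]],
])

```text
time_s: 4.38
eef_pos: [0.6476, -0.1669, 0.1243]
tcp_rot: [0.0, 0.999, 0.04, 0.0]
contact_force: [-5.1, 1.3, 10.0]
grip_width: 0.006
```

Emit:
send_rows([
  [[0,0,1.5,0,0,0,0],[0,0,1,0,0,0,0],[0,0,0,0,0,0,0]],
])

```text
time_s: 4.63
eef_pos: [0.6476, -0.1669, 0.1241]
tcp_rot: [0.0, 0.999, 0.04, 0.0]
contact_force: [-10.4, 3.4, 22.6]
grip_width: 0.004
```

Emit:
send_rows([
  [[0,0,-3,0,0,0,0],[0,0,-10,0,0,0,0],[0,0,-25,0,0,0,0],[0,0,-35,0,0,0,0],[0,0,-35,0,0,0,0]],
])

```text
time_s: 5.05
eef_pos: [0.6463, -0.1663, 0.2273]
tcp_rot: [-0.001, 0.999, 0.04, -0.002]
contact_force: [1.6, -0.3, 0.4]
grip_width: 0.004
```

Emit:
send_rows([
  [[0,0,0,0,0,0,0],[0,0,0,0,0,0,0],[0,0,0,0,0,0,0]],
])

```text
time_s: 5.3
eef_pos: [0.6472, -0.1667, 0.2275]
tcp_rot: [-0.0, 0.999, 0.04, -0.0]
contact_force: [0.3, 0.7, -1.4]
grip_width: 0.006
```

Basket is at the firm stop (z 0.124, 22 N). Now to the priming button.

Emit:
send_rows([
  [[-10.9,-31.9,0,0,0,0,0],[-10.9,-31.9,0,0,0,0,0],[-10.9,-31.9,0,0,0,0,0],[-10.9,-31.9,0,0,0,0,0],[-10.9,-31.9,0,0,0,0,0]],
])

```text
time_s: 5.72
eef_pos: [0.5783, -0.0108, 0.2253]
tcp_rot: [-0.0, 0.999, 0.04, -0.002]
contact_force: [1.1, -0.2, 0.3]
grip_width: 0.005
```

Emit:
send_rows([
  [[-10.9,-31.9,0,0,0,0,0],[-10.9,-31.9,0,0,0,0,0],[-10.9,-31.9,0,0,0,0,0],[-10.9,-31.9,0,0,0,0,0],[-10.9,-31.9,0,0,0,0,0]],
])

```text
time_s: 6.13
eef_pos: [0.5112, 0.1436, 0.2256]
tcp_rot: [0.0, 0.999, 0.04, -0.002]
contact_force: [-0.0, 0.0, 0.5]
grip_width: 0.004
```

Emit:
send_rows([
  [[0,0,0,0,0,0,0],[0,0,0,0,0,0,0],[0,0,0,0,0,0,0]],
])

```text
time_s: 6.38
eef_pos: [0.5128, 0.1421, 0.2265]
tcp_rot: [0.0, 0.999, 0.04, -0.001]
contact_force: [-0.4, -0.5, 0.8]
grip_width: 0.007
```

Run:
```python
from h import *
T=pose();im=eyes.get_image("wrist");print(T.round(4))
cv2.imwrite("pics/w3.png",im[:,:,::-1]);print(env.get_state()["contact_force"])
for P in([.5133,.1425,.142],[.648,-.168,.124],[.5218,.0359,.142]):print(proj("wrist",P,T))
```

```text
[[ 9.968e-01  8.040e-02 -2.400e-03  5.128e-01]
 [ 8.040e-02 -9.968e-01 -9.000e-04  1.421e-01]
 [-2.400e-03  7.000e-04 -1.000e+00  2.265e-01]
 [ 0.000e+00  0.000e+00  0.000e+00  1.000e+00]]
[0.07985528 0.62209737 0.03078943]
[320.033567   245.39028933]
[775.19916119  88.70189758]
[488.2076437  245.43838487]
```

View pics/w3.png

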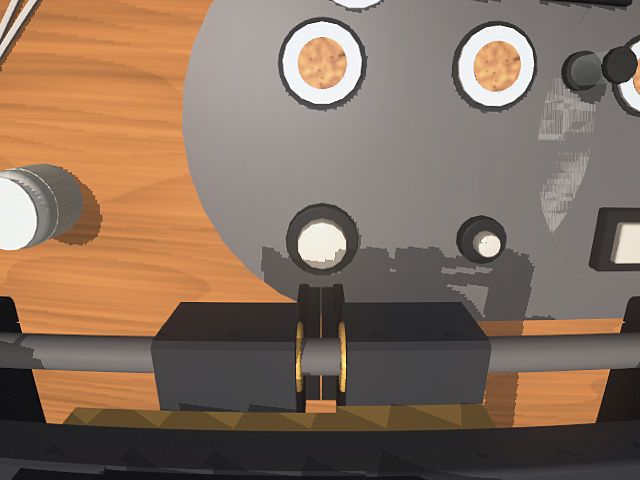

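The wrist view shows the priming button at (322,243), against a predicted (320,245). That is good, so I descend.

Emit:
send_rows([
  [[0.5,-0.5,20,0,0,0,0],[0,0,25,0,0,0,0],[0,0,20,0,0,0,0],[0,0,10,0,0,0,0],[0,0,4,0,0,0,0]],
])

```text
time_s: 6.85
eef_pos: [0.5127, 0.1416, 0.1465]
tcp_rot: [0.0, 0.999, 0.039, -0.002]
contact_force: [-0.4, -0.3, -0.1]
grip_width: 0.007
```

Emit:
send_rows([
  [[0,0,3,0,0,0,0],[0,0,3,0,0,0,0],[0,0,3,0,0,0,0],[0,0,2,0,0,0,0],[0,0,1,0,0,0,0]],
])

```text
time_s: 7.27
eef_pos: [0.515, 0.1428, 0.1382]
tcp_rot: [0.0, 0.999, 0.04, 0.001]
contact_force: [0.1, -2.5, 3.7]
grip_width: 0.007
```

Emit:
send_rows([
  [[0,0,1,0,0,0,0],[0,0,0,0,0,0,0],[0,0,0,0,0,0,0]],
])

```text
time_s: 7.52
eef_pos: [0.5149, 0.1429, 0.137]
tcp_rot: [0.0, 0.999, 0.04, 0.001]
contact_force: [1.7, -2.7, 4.3]
grip_width: 0.002
```

Emit:
send_rows([
  [[0,0,2,0,0,0,0],[0,0,1.5,0,0,0,0],[0,0,0,0,0,0,0]],
])

```text
time_s: 7.77
eef_pos: [0.515, 0.1429, 0.1361]
tcp_rot: [0.0, 0.999, 0.04, 0.001]
contact_force: [-5.6, -3.8, 22.3]
grip_width: 0.007
```

Emit:
send_rows([
  [[0,0,1,0,0,0,0],[0,0,0,0,0,0,0],[0,0,0,0,0,0,0],[0,0,0,0,0,0,0],[0,0,0,0,0,0,0]],
])

```text
time_s: 8.18
eef_pos: [0.5151, 0.1429, 0.136]
tcp_rot: [0.0, 0.999, 0.04, 0.001]
contact_force: [-9.2, -4.1, 27.4]
grip_width: 0.007
```

Firm stop at 0.136 (6 mm in). Hold for another 1.25 s, then release straight up.

Emit:
send_rows([
  [[0,0,0,0,0,0,0],[0,0,0,0,0,0,0],[0,0,0,0,0,0,0],[0,0,0,0,0,0,0],[0,0,0,0,0,0,0]],
])

```text
time_s: 8.6
eef_pos: [0.5151, 0.1429, 0.136]
tcp_rot: [0.0, 0.999, 0.04, 0.001]
contact_force: [-7.7, -4.1, 27.4]
grip_width: 0.003
```

Emit:
send_rows([
  [[0,0,0,0,0,0,0],[0,0,0,0,0,0,0],[0,0,0,0,0,0,0],[0,0,0,0,0,0,0],[0,0,0,0,0,0,0]],
])

```text
time_s: 9.02
eef_pos: [0.5151, 0.143, 0.136]
tcp_rot: [0.0, 0.999, 0.04, 0.001]
contact_force: [-9.1, -4.4, 27.2]
grip_width: 0.004
```

Emit:
send_rows([
  [[0,0,0,0,0,0,0],[0,0,0,0,0,0,0],[0,0,0,0,0,0,0],[0,0,0,0,0,0,0],[0,0,0,0,0,0,0]],
])

```text
time_s: 9.43
eef_pos: [0.5151, 0.1429, 0.136]
tcp_rot: [0.0, 0.999, 0.04, 0.001]
contact_force: [-8.6, -4.3, 27.0]
grip_width: 0.005
```

Emit:
send_rows([
  [[0,0,-5,0,0,0,0],[0,0,-10,0,0,0,0],[0,0,-25,0,0,0,0],[0,0,-30,0,0,0,0],[0,0,-25,0,0,0,0]],
])

```text
time_s: 9.85
eef_pos: [0.5129, 0.1434, 0.2272]
tcp_rot: [-0.0, 0.999, 0.04, -0.001]
contact_force: [0.6, 0.5, 0.5]
grip_width: 0.009
```

Emit:
send_rows([
  [[0,0,0,0,0,0,0],[0,0,0,0,0,0,0],[0,0,0,0,0,0,0]],
])

```text
time_s: 10.1
eef_pos: [0.5129, 0.1432, 0.2253]
tcp_rot: [-0.0, 0.999, 0.04, -0.001]
contact_force: [-0.5, -0.4, 0.3]
grip_width: -0.0
```

Emit:
send_rows([
  [[2.6,32.2,0,0,0,0,0],[2.6,32.2,0,0,0,0,0],[2.6,32.2,0,0,0,0,0],[2.6,32.2,0,0,0,0,0],[2.6,32.2,0,0,0,0,0]],
])

```text
time_s: 10.52
eef_pos: [0.5383, -0.0174, 0.2241]
tcp_rot: [-0.001, 0.999, 0.04, -0.002]
contact_force: [0.5, -0.2, -0.4]
grip_width: 0.005
```

Emit:
send_rows([
  [[2.6,32.2,0,0,0,0,0],[2.6,32.2,0,0,0,0,0],[2.6,32.2,0,0,0,0,0],[2.6,32.2,0,0,0,0,0],[2.4,32,0,0,0,0,0]],
])

```text
time_s: 10.93
eef_pos: [0.564, -0.1766, 0.2239]
tcp_rot: [-0.001, 0.999, 0.04, -0.002]
contact_force: [0.2, 0.0, 0.3]
grip_width: 0.009
```

Emit:
send_rows([
  [[0,0,0,0,0,0,0],[0,0,0,0,0,0,0],[0,0,0,0,0,0,0]],
])

```text
time_s: 11.18
eef_pos: [0.5642, -0.175, 0.2245]
tcp_rot: [-0.001, 0.999, 0.04, -0.002]
contact_force: [0.9, -0.8, -0.6]
grip_width: 0.006
```

Run:
```python
from h import *
T=pose();im=eyes.get_image("wrist");print(T.round(4))
cv2.imwrite("pics/w4.png",im[:,:,::-1])
for P in([.5645,-.1755,.149],[.648,-.168,.124],[.5744,-.1747,.151]):print(proj("wrist",P,T))
```

```text
[[ 0.9969  0.0791 -0.0033  0.5642]
 [ 0.0791 -0.9969  0.0022 -0.175 ]
 [-0.0031 -0.0025 -1.      0.2245]
 [ 0.      0.      0.      1.    ]]
[321.91251691 250.26424188]
[320.57943152 106.89151279]
[321.89295043 235.4610081 ]
```

View pics/w4.png

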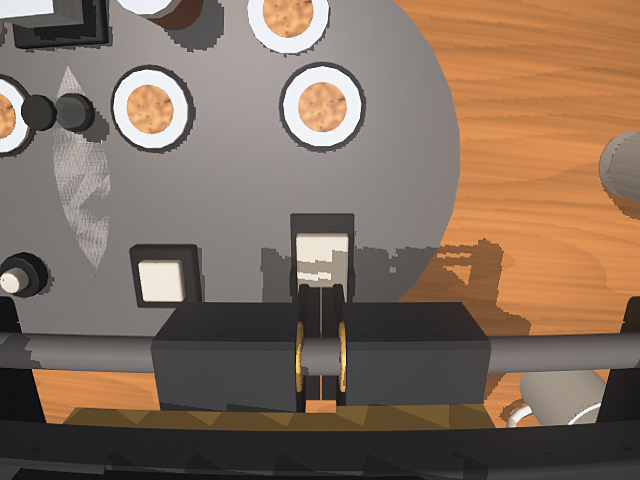

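The basket at (322,106) now sits like its neighbours. The rocker's far edge is at (323,234), against a predicted (322,235). I press it.

Emit:
send_rows([
  [[0.3,0.5,20,0,0,0,0],[0,0,25,0,0,0,0],[0,0,16,0,0,0,0],[0,0,8,0,0,0,0],[0,0,3,0,0,0,0]],
])

```text
time_s: 11.65
eef_pos: [0.5644, -0.1744, 0.1524]
tcp_rot: [-0.001, 0.999, 0.041, -0.002]
contact_force: [-0.2, -1.0, -0.3]
grip_width: 0.008
```

Emit:
send_rows([
  [[0,0,3,0,0,0,0],[0,0,3,0,0,0,0],[0,0,3,0,0,0,0],[0,0,2,0,0,0,0],[0,0,2,0,0,0,0]],
])

```text
time_s: 12.07
eef_pos: [0.567, -0.1764, 0.143]
tcp_rot: [0.0, 0.999, 0.04, 0.002]
contact_force: [1.7, 2.0, 4.5]
grip_width: 0.002
```

Emit:
send_rows([
  [[0,0,2,0,0,0,0],[0,0,0,0,0,0,0],[0,0,0,0,0,0,0]],
])

```text
time_s: 12.32
eef_pos: [0.5665, -0.1766, 0.1403]
tcp_rot: [0.0, 0.999, 0.04, 0.001]
contact_force: [4.0, 1.1, 4.2]
grip_width: 0.001
```

Emit:
send_rows([
  [[0,0,1.5,0,0,0,0],[0,0,1,0,0,0,0],[0,0,0,0,0,0,0]],
])

```text
time_s: 12.57
eef_pos: [0.5667, -0.1766, 0.1398]
tcp_rot: [0.001, 0.999, 0.04, 0.001]
contact_force: [-0.3, 2.7, 15.2]
grip_width: 0.003
```

Emit:
send_rows([
  [[0,0,1.5,0,0,0,0],[0,0,1,0,0,0,0],[0,0,0,0,0,0,0]],
])

```text
time_s: 12.82
eef_pos: [0.5669, -0.1767, 0.1395]
tcp_rot: [0.001, 0.999, 0.04, 0.002]
contact_force: [-6.5, 5.0, 27.0]
grip_width: 0.009
```

Firm stop at about 0.1396, as expected for full tilt. I lift off, back away and check.

Emit:
send_rows([
  [[0,0,-5,0,0,0,0],[0,0,-10,0,0,0,0],[0,0,-25,0,0,0,0],[0,0,-35,0,0,0,0],[0,0,-40,0,0,0,0]],
])

```text
time_s: 13.23
eef_pos: [0.563, -0.1756, 0.2475]
tcp_rot: [-0.001, 0.999, 0.04, -0.004]
contact_force: [0.4, -1.5, -0.6]
grip_width: 0.004
```

Emit:
send_rows([
  [[-30,0,-10,0,0,0,0],[-35,0,-10,0,0,0,0],[-35,0,-10,0,0,0,0],[-30,0,0,0,0,0,0],[0,0,0,0,0,0,0]],
])

```text
time_s: 13.65
eef_pos: [0.4315, -0.1867, 0.2794]
tcp_rot: [0.0, 0.999, 0.039, -0.002]
contact_force: [0.5, -0.1, -0.4]
grip_width: -0.0
```

Emit:
send_rows([
  [[0,0,0,0,0,0,0],[0,0,0,0,0,0,0],[0,0,0,0,0,0,0]],
])

```text
time_s: 13.9
eef_pos: [0.4364, -0.1866, 0.2791]
tcp_rot: [-0.0, 0.999, 0.04, -0.0]
contact_force: [-0.1, 0.5, 0.4]
grip_width: 0.008
```

Run:
```python
from h import *
s=eyes.get_image("side")[:,:,::-1][170:310,225:385];w=eyes.get_image("wrist")[:,:,::-1]
a=cv2.resize(s,None,fx=3,fy=3,interpolation=2);b=cv2.resize(w[:330],(400,206))
c=np.zeros((420,800+80,3),np.uint8);c[:,:480]=a;c[:206,480:]=b
cv2.imwrite("pics/f.png",cv2.resize(c,(800,382)));st=env.get_state();print(st["time_s"],st["eef_pos"],st["contact_force"])
```

```text
14.0 [ 0.43651777 -0.18643247  0.27901959] [ 0.822083    0.04206129 -0.20502225]
```

View pics/f.png

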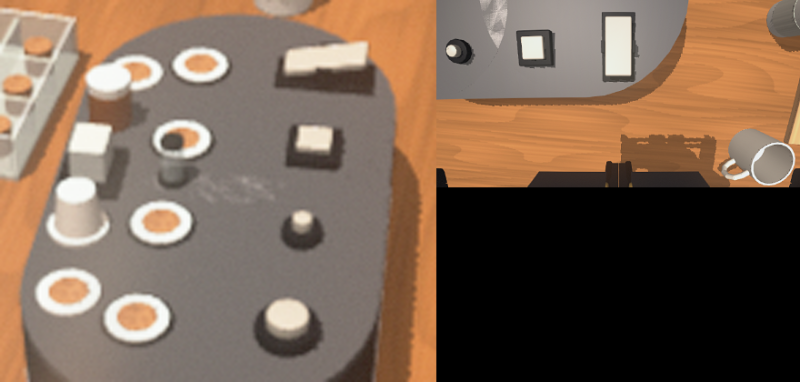

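The side view shows the basket flush at (200,65) and the rocker tipped with its near end now up at (350,55). The priming button at (287,315) is back out, and the small button, square key and loose things are unchanged. I hand it in.

```bash
python3 -c "
from workcell import order
print(order.job_done())"
```

```text
the job is handed in; nothing more can be done
None
```

The garden is started up and the job is handed in, about 14 s into the 54 s allowed. No verdict came back.

- **Basket:** I pushed the proud one (rightmost in the row) down to its firm stop, with its top at 0.124 m under about 22 N. It now looks flush with its neighbours.
- **Priming button:** I pressed it to its stop (about 6 mm in, 27 N), held it for over 1.5 s and released it. It came back up.
- **Pump rocker:** I pressed the raised far end to its stop (27 N). It stayed tipped over after I lifted off.

In the last side and wrist pictures, the small button, the square key and the things on the deck looked unchanged. I did not re-check the left-hand table items (tin, tweezers), but the arm never went near them. The gripper was clear of everything, with contact force around zero, and none of my checks failed or disagreed.

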